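Free a seized valve cartridge and send it to the wash

TASK

Free the steel cartridge that is seized in the aluminium valve block by twisting it back and forth while pulling, keeping the loose block down in its nest, and set it in the slanted cradle of the drain rest, foot down, and let go. Then take it again across its stem, lay it level across the two rails of the rocker chute without dropping it, and let go, so that its own weight tips the chute and it rolls into the wash basket. Leave everything else on the bench where it is.

Things in the scene. Friction and masses are not known exactly. Their poses are not given: they have to be found in the camera images.
- cartridge_center (a point): centre of the steel valve cartridge, 57 mm from either end on its axis; z runs from the foot of the stem to the hex head. Foot up: round stem 24 mm thick, 85 mm long; flange 34 mm wide, 5 mm thick; hex head 27 mm across flats, 24 mm tall (one pair of flats faces along +-x, the others every 60 degrees). 0.25 to 0.36 kg, balance point 4 mm headward of here
- bore_mouth (a point): centre of the bore's mouth in the block's top face; the cartridge stands in the bore, flange on this face, head up. A hardened seal deep in the bore grips the last 18 mm of the stem so hard that a straight pull only lifts the block. Turned to and fro (about 0.5 N m) it can be drawn up a few mm per stroke with little pull; after 18 mm it is free, the bore clear by 1.5 mm all round
- block: loose aluminium valve block, 80 (x) by 70 (y) by 88 (z) mm, 1.1 to 1.35 kg, a steel pipe union on either x side; origin at the centre of its underside. It stands in the nest with 1 mm of play; the nest keeps it from turning and shifting but nothing holds it down: a pull of more than about 11 N lifts it
- nest: fixed steel plate 130 by 120 by 8 mm with four aluminium corner angles round the block's foot, their tops 38 mm above the bench; origin at the centre of its underside on the bench; the block's underside sits 8 mm above it
- cradle_seat (a point): where the cartridge's centre comes when it sits in the fixed drain rest, a dark steel V cradle on a white foot plate, sloping 45 degrees, about 76 mm above the bench. z points up the slope (where the head goes), x is level across the V, and the V is open towards -y, which points up at 45 degrees. Lowered into the V along y
- cradle_stop (a point): the foot stop at the lower end of the cradle, on the seated cartridge's axis (57 mm below the seat point, same axes): the foot of the stem stands on it. The stem lies on two V plates, 6 mm thick, 9 mm and 75 mm from the stop; between them the stem is free on both sides for the fingers, with 11 mm of room between it and the 16 mm wide spine under it
- chute_place (a point): midway between the two rails of the rocker chute, level with their tops, 150 mm above the bench: the middle of the stem (42.5 mm from the foot) belongs over it, the stem along y across both rails, head either way. Rails: 8 mm rods along x, 48 mm clear between. They run 70 mm on (+x) to the basket; 29 mm behind stand two pegs 18 mm tall, 55 mm behind lies the axle
- rocker (a joint): tilt of the rocker chute, rad: 0 level, held there by its counterweight, 0.42 fully tipped towards the basket; about 0.1 kg of load at the place tips it, and it swings back when empty
- basket_floor (a point): centre of the floor of the fixed wash basket, 242 by 252 mm inside with walls 52 mm high above this point; x and y axes along its sides, x away from the chute; the chute's rails end inside it
- blank_plug: bystander: loose steel blanking plug, 41 mm tall, with a hex head like the cartridge's; origin under its centre
- spanner: bystander: loose spanner 180 mm long lying on the bench along its x axis
- driver: bystander: loose screwdriver 190 mm long lying on the bench along its x axis
- amber_bottle: bystander: standing brown bottle, 60 mm in diameter, 210 mm tall; origin under its centre
- tin_a: bystander: standing tin, 72 mm in diameter, 60 mm tall; origin under its centre
- tin_b: bystander: standing tin, 72 mm in diameter, 60 mm tall; origin under its centre
- beaker: bystander: open white beaker, 70 mm in diameter, 85 mm tall; origin under its centre

How it is judged:
By the outcome, as a careful person would: the job done as asked, in the order asked, and still so for the second after the job is handed in, with the robot touching nothing.
It also fails if it takes over 72 s, if anything falls off the work surface, if the arm or the gripper's body presses on something with over 40 N, if the wrist force passes 120 N, or if a joint passes its speed limit or range.

ROBOT

A 7-joint arm with a two-finger parallel gripper is mounted at the origin on the work surface. World frame = base frame: x ahead of the robot, y to its left, z up, the work surface at z = 0. Lengths are in m, angles in rad, forces in N, time in s.
With the tool pointing down it reaches from about 0.4 to 0.85 m from the base axis. Payload 10.4 kg.
Tool frame: the origin (TCP) lies on the centre line of the jaws, within the pads' length; the fingertips stand 17 mm ahead of it and the grasp point (between the pads) lies 2 mm behind it; z points along the fingers, y is the line along which they close (so a half turn about z gives the same grasp; the last joint's range is limited). The gripper opens to 85 mm and grips with 20 to 120 N. Pads are 22 mm wide; open, the fingers measure 114 mm over their backs; the gripper's body (76 mm by 85 mm) begins 54 mm behind the grasp point. The pads swing forward as they close: fully open they stand 13 mm farther back than shut.
Start: joints at [1.083, 0.332, -0.065, 1.46, 0.022, 1.35, -0.088], TCP at [0.28, -0.559, 0.248] pointing down, gripper open.
Joint ranges: [-2.6, 2.6], [-0.5, 2.12], [-1.47, 1.34], [0.16, 2.42], [-1.27, 4.41], [0.06, 2.06], [-2.6, 2.6]. Speed limits (rad/s): [2.22, 2.22, 2.79, 2.79, 3.14, 3.14, 3.14].

INTERFACE

Orientations are given as a unit quaternion [x, y, z, w].
In Python, from workcell import sensors, imaging, order, spotter gives the robot as it stands. The module is installed in compiled form; this text tells all that it offers.
- The arm moves only by the shell command python3 -m inch 'ROWS' [FORCE]. ROWS is JSON, a list that holds one entry, the list of rows, each a list of 7 numbers: the shift along the tool's x, y, z in m, then the turn, a rotation vector about the tool's x, y, z in rad, then the closure, from -1 (fully open) to 1 (shut). In form: [[[x, y, z, ax, ay, az, hand], ...]]. A call has 1 to 10 rows; each row is the pose to reach, as a shift and turn from the pose commanded when the call began, along the tool's axes at that moment; what a row does not reach only later rows make up. A row lasts 1/10 s, in which the tool goes at most 50 mm and 8.59 degrees, less where a joint would pass 70% of its speed; a pose out of reach is approached as far as the arm can. A call with a gripper value outside its range is refused whole. The fingers move at their own pace and stop on an object; FORCE is the grip in N (left out, the last holds). Time passes only in rows, so rows that repeat a pose let the fingers close. It gives the time, the measured TCP pose, the force, the opening and the grip force at its end, in the units of the state.
- sensors.get_obs(): the state, without advancing time (a new reading comes with each control period).
- imaging.camera(name): name is "side" or "top"; returns the picture (384x512x3 uint8, blue, green, red); there is no depth.
- imaging.calibration(name): a dict with "mtx" (3x3 intrinsics, pixels), "D" ([k1, k2, p1, p2, k3] as OpenCV has them; the pictures are not rectified), "R" (3x3) and "t" (3): a world point X has camera coordinates R X + t. Camera axes: x right, y down, z forward; pixel columns grow to the right and rows downward; lengths in m; the calibration is good to about 2 mm. A picture is of the moment at which its call begins. calibration takes no time and is no camera call.
- order.hand_in(): hands the job in; it is judged then, once.
Trained networks look in the newest picture that a camera, given by its name, has taken for a name from the list of things; names that differ only in an ending like _2 or _b are one class to them, and where a whole thing is asked for, a point or a joint stands for the part that bears it (a point fixed in the world has none). Each returns a list of dicts, best first, with "conf" (0 to 1); they miss things now and then, are a little off and sometimes report something else, mostly with a low value. They report only what shows in the picture. A call takes as long as a camera call.
- spotter.look_for(label, camera): "pixel" ([column, row] in pixels, amid what is visible of it).
The state is a dict: "clock": time; "joint_pos": joint angles; "joint_velocities": joint speeds; "tau": joint torques, N m; "position": TCP position; "ee_rot": TCP orientation; "ft_force": force on the tool from outside, world axes, zero at the start; "torque": the same for the moment, N m; "grip_width": opening from 0.0 (shut) to 1.0 (fully open); "grasp_force": force on a finger pad.
Only numpy, scipy, OpenCV 4.12 (cv2) and the standard library are available. Lean on these libraries where they do the work, as an engineer would, in place of code of your own. Each camera call takes 0.05 s, during which the arm holds its last target. There are 200 camera calls.

## Working session

There is one attempt and no reset: what is moved stays moved. The work goes in short steps, Python scripts to look and compute and a shell command to move; the robot and the scene stay as the last step left them, time stands still between calls to the robot, and variables do not carry over. Pictures are saved under pics/ and viewed, at most 10 in all, crops included, and the job is handed in when it is done.

```bash
mkdir -p pics
cat > h.py <<'E'
import numpy as np, cv2
from scipy.spatial.transform import Rotation as Ro
from workcell import sensors, imaging, order, spotter
def cal(n):
    c=imaging.calibration(n); return [np.array(c[k],float) for k in("mtx","D","R","t")]
def proj(n,X):
    K,D,R,t=cal(n); return cv2.projectPoints(np.atleast_2d(np.array(X,float)),cv2.Rodrigues(R)[0],t,K,D)[0][:,0]
def ray(n,px):
    K,D,R,t=cal(n); u=cv2.undistortPoints(np.array([[px]],float),K,D)[0,0]
    return -R.T@t.ravel(), R.T@np.array([u[0],u[1],1.])
def onz(n,px,z):
    o,d=ray(n,px); return o+d*(z-o[2])/d[2]
def tri(p1,p2):
    (a,d),(b,e)=ray("side",p1),ray("top",p2)
    s=np.linalg.lstsq(np.c_[d,-e],b-a,rcond=None)[0]
    P,Q=a+d*s[0],b+e*s[1]; return (P+Q)/2,np.linalg.norm(P-Q)
def st():
    o=sensors.get_obs(); return np.array(o["position"]),Ro.from_quat(o["ee_rot"]),o
E
python3 - <<'E'
from h import *
np.set_printoptions(precision=4,suppress=True)
for n in("side","top"):
    im=imaging.camera(n); cv2.imwrite(f"pics/{n}0.png",im)
    K,D,R,t=cal(n); print(n,"cam",-R.T@t.ravel(),"fwd",R[2],"f",K[0,0])
    for l in["cartridge_center","bore_mouth","block","nest","cradle_seat","cradle_stop","chute_place","rocker","basket_floor"]:
        print(l,[(np.round(d["pixel"],1).tolist(),round(d["conf"],2)) for d in spotter.look_for(l,n)[:2]])
p,r,o=st(); print(p,r.as_matrix(),o["clock"],o["grip_width"],o["ft_force"])
E
```

```text
side cam [0.3137 0.8439 0.8234] fwd [ 0.2083 -0.79   -0.5767] f 448.6591866223467
cartridge_center [([279.4, 232.0], 0.61), ([289.6, 165.0], 0.58)]
bore_mouth [([288.3, 183.3], 0.8)]
block [([287.2, 183.6], 0.91)]
nest [([291.9, 201.8], 0.91)]
cradle_seat [([279.3, 231.1], 0.71)]
cradle_stop [([226.3, 282.8], 0.67), ([278.3, 230.0], 0.48)]
chute_place [([225.7, 288.3], 0.73)]
rocker [([225.2, 284.5], 0.82), ([202.3, 218.4], 0.38)]
basket_floor [([156.0, 298.7], 0.61)]
top cam [ 0.3522 -0.093   1.1376] fwd [ 0.1865  0.0049 -0.9824] f 428.86421053413324
cartridge_center [([327.8, 199.5], 0.69), ([106.8, 193.2], 0.16)]
bore_mouth [([320.3, 205.7], 0.55), ([309.8, 215.5], 0.37)]
block [([322.1, 207.7], 0.89), ([239.1, 216.4], 0.6)]
nest [([307.8, 216.0], 0.57)]
cradle_seat []
cradle_stop [([236.5, 215.8], 0.92)]
chute_place [([106.7, 194.4], 0.78)]
rocker [([103.5, 189.2], 0.59), ([172.2, 257.6], 0.25)]
basket_floor [([126.0, 138.6], 0.68)]
[ 0.2802 -0.5587  0.2483] [[ 0.8939  0.4483  0.0001]
 [ 0.4483 -0.8939 -0.    ]
 [ 0.      0.0001 -1.    ]] 1.0 0.9971056019028999 [-0.3364 -0.4973 -0.0973]
```

Run:
```python
import cv2
a=cv2.imread("pics/side0.png");cv2.imwrite("pics/side0b.png",cv2.resize(a[110:360,70:400],(792,600),interpolation=3))
a=cv2.imread("pics/top0.png");cv2.imwrite("pics/top0b.png",cv2.resize(a[60:340,20:390],(792,600),interpolation=3))
```

```text
(no output)
```

View pics/side0b.png

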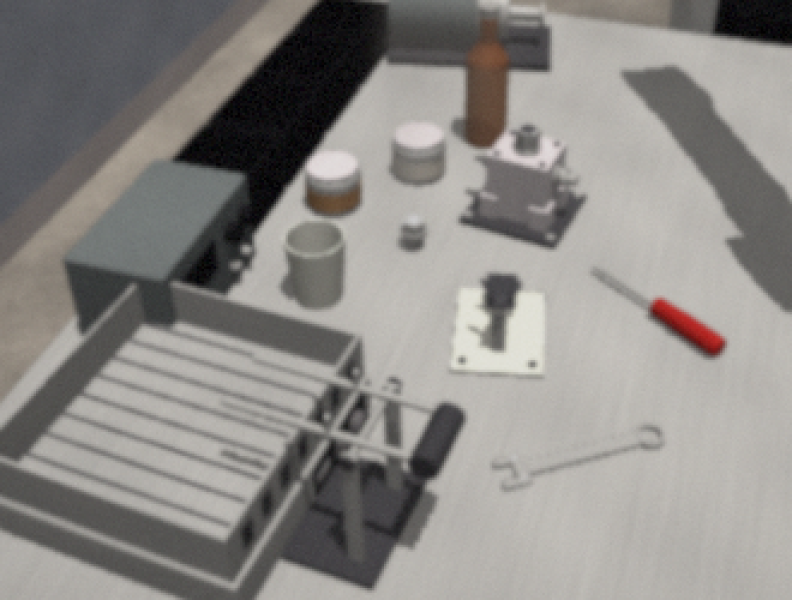

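View pics/top0b.png

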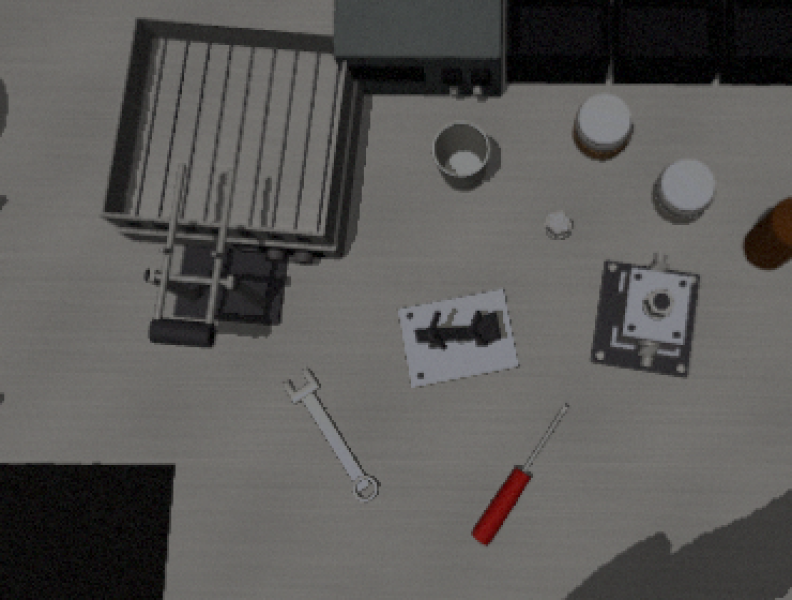

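The side view shows the block with the cartridge at about (290,168) px, the drain rest at (279,235) and the chute at (225,285). In the top view the head is at (328,201), the drain rest at (235,215) and the chute at (106,192). I'll enlarge these regions into one picture.

Run:
```python
import cv2,numpy as np
s=cv2.imread("pics/side0.png");t=cv2.imread("pics/top0.png")
def c(a,x,y,w,h): return cv2.resize(cv2.convertScaleAbs(a[y:y+h,x:x+w],alpha=1.3),(400,300),interpolation=cv2.INTER_CUBIC)
m=np.vstack([np.hstack([c(s,250,215,64,48),c(t,201,190,64,48)]),np.hstack([c(s,180,250,96,72),c(t,70,160,96,72)])])
cv2.imwrite("pics/m1.png",m)
```

```text
(no output)
```

View pics/m1.png

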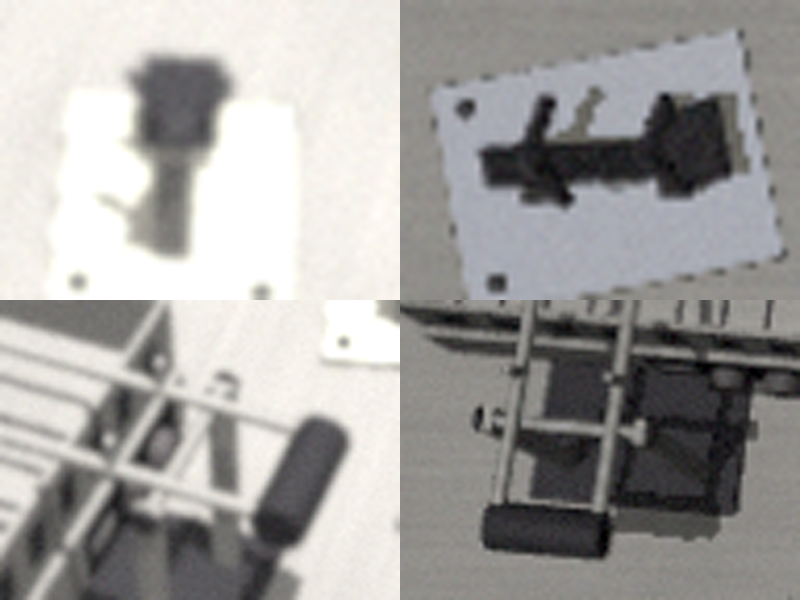

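The cradle's spine runs from top px (214,216) at left to the stop block at right (255,212). The chute's axle is at about (104,192), with its rails running up the image. Next I'll turn these pixels into positions.

Run:
```python
from h import *
np.set_printoptions(precision=4,suppress=True)
A=lambda x,y:(20+x/2.1405,60+y/2.1429)   # top0b
S=lambda x,y:(70+x/2.4,110+y/2.4)        # side0b
CS=lambda x,y:(250+x/6.25,215+y/6.25); CT=lambda x,y:(201+(x-400)/6.25,190+y/6.25)
HS=lambda x,y:(180+x/4.1667,250+(y-300)/4.1667); HT=lambda x,y:(70+(x-400)/4.1667,160+(y-300)/4.1667)
print("cart tri",tri((289.6,165),(327.8,199.5)), onz("top",(327.8,199.5),.125),onz("top",A(660,301),.125))
print("nest",np.array([onz("top",A(*c),.008) for c in[(608,260),(700,273),(690,376),(593,362)]]))
print("block",np.array([onz("top",A(*c),.096) for c in[(634,267),(697,278),(687,345),(624,338)]]))
print("unions",[onz("top",A(*c),.06) for c in[(658,258),(648,358)]])
print("plate",np.array([onz("top",CT(*c),.004) for c in[(433,90),(745,30),(785,255),(470,310)]]))
for n,a in dict(hiV_L=((135,75),(545,100)),hiV_R=((230,75),(567,205)),loV_L=((135,75),(665,98)),loV_R=((230,75),(670,193))).items():
    print(n,tri(CS(*a[0]),CT(*a[1])))
print("side post foot",onz("side",CS(170,252),.006), "spine ends", onz("top",CT(482,167),.1),onz("top",CT(740,135),.03))
for n,a in dict(axleL=(492,420),axleR=(640,431),railL0=(500,500),railL1=(527,308),railR0=(602,505),railR1=(628,308),pegL=(517,370),pegR=(617,378)).items():
    print(n,onz("top",HT(*a),.146))
print("tri pegs", tri(HS(117,468),HT(527,308)))
```

```text
cart tri (array([ 0.5335, -0.2617,  0.1204]), np.float64(0.0014912458808998038)) [ 0.5334 -0.2609  0.125 ] [ 0.5311 -0.2621  0.125 ]
nest [[ 0.6034 -0.2175  0.008 ]
 [ 0.5879 -0.3324  0.008 ]
 [ 0.4588 -0.3163  0.008 ]
 [ 0.4747 -0.1977  0.008 ]]
block [[ 0.5759 -0.2378  0.096 ]
 [ 0.5636 -0.3101  0.096 ]
 [ 0.4857 -0.2965  0.096 ]
 [ 0.493  -0.2251  0.096 ]]
unions [array([ 0.5949, -0.2717,  0.06  ]), array([ 0.4745, -0.2574,  0.06  ])]
plate [[ 0.5385  0.0444  0.004 ]
 [ 0.566  -0.089   0.004 ]
 [ 0.4692 -0.1069  0.004 ]
 [ 0.4446  0.0258  0.004 ]]
hiV_L (array([ 0.5207, -0.0103,  0.0872]), np.float64(0.0010449698643429214))
hiV_R (array([ 0.481 , -0.0198,  0.0884]), np.float64(0.003390162126546826))
loV_L (array([ 0.5301, -0.0563,  0.0473]), np.float64(0.0023286125298732025))
loV_R (array([ 0.4895, -0.0593,  0.0549]), np.float64(0.0017404221777076064))
side post foot [0.4993 0.0029 0.006 ] spine ends [0.4925 0.0127 0.1   ] [ 0.5164 -0.0874  0.03  ]
axleL [0.5497 0.2958 0.146 ]
axleR [0.5442 0.2127 0.146 ]
railL0 [0.5041 0.2877 0.146 ]
railL1 [0.615  0.2813 0.146 ]
railR0 [0.5018 0.231  0.146 ]
railR1 [0.6157 0.2242 0.146 ]
pegL [0.5787 0.2842 0.146 ]
pegR [0.5747 0.2277 0.146 ]
tri pegs (array([0.596 , 0.2785, 0.143 ]), np.float64(0.038406239972043225))
```

```bash
cat >> h.py <<'E'
def frame(ydir,zdir):
    z=np.array(zdir,float);z/=np.linalg.norm(z);y=np.array(ydir,float);y-=z*(y@z);y/=np.linalg.norm(y)
    return np.c_[np.cross(y,z),y,z]
def go(pos,M):
    p,r,o=st(); print("shift",np.round(r.inv().apply(np.array(pos)-p),4),"rot",np.round((r.inv()*Ro.from_matrix(M)).as_rotvec(),4),"t",o["clock"])
def yd(deg): return [np.cos(np.radians(deg)),np.sin(np.radians(deg)),0]
E
python3 - <<'E'
from h import *
go([.532,-.263,.20],frame(yd(-7.7),[0,0,-1]))
print(onz("side",(273,167),0),onz("top",(375,173),.1))
E
```

```text
shift [ 0.3576 -0.1514  0.0484] rot [ 1.000e-04 -0.000e+00 -9.716e-01] t 1.0
[ 0.62186592 -0.42136907  0.        ] [ 0.60573431 -0.38277821  0.1       ]
```

```bash
python3 -m inch '[[[0.358,-0.151,0.048,0,0,-0.972,-1],[0.358,-0.151,0.048,0,0,-0.972,-1],[0.358,-0.151,0.048,0,0,-0.972,-1],[0.358,-0.151,0.048,0,0,-0.972,-1],[0.358,-0.151,0.048,0,0,-0.972,-1],[0.358,-0.151,0.048,0,0,-0.972,-1],[0.358,-0.151,0.048,0,0,-0.972,-1],[0.358,-0.151,0.048,0,0,-0.972,-1],[0.358,-0.151,0.048,0,0,-0.972,-1],[0.358,-0.151,0.048,0,0,-0.972,-1]]]' 60
python3 - <<'E'
from h import *
go([.532,-.263,.20],frame(yd(-7.7),[0,0,-1])); print(np.round(st()[2]["joint_pos"],2))
im={}
for n in("side","top"):
    im[n]=imaging.camera(n)
    print([(np.round(d["pixel"],1),round(d["conf"],2)) for d in spotter.look_for("cartridge_center",n)[:2]])
c=lambda a,u,v:cv2.resize(a[v-30:v+30,u-40:u+40],(400,300),interpolation=2)
cv2.imwrite("pics/p1.png",np.hstack([c(im["side"],290,165),c(im["top"],328,200)]))
p=st()[0]; print(p,proj("side",[[.532,-.263,.096],[.532,-.263,.125],p]),proj("top",[[.532,-.263,.096],[.532,-.263,.125],p]))
E
```

```text
clock: 2.0
position: [0.5329, -0.2625, 0.2001]
ee_rot: [0.752, 0.659, -0.0, -0.0]
ft_force: [-0.6, -0.1, -1.0]
grip_width: 1.0
grasp_force: 0.0
shift [-0.0006 -0.0008  0.0001] rot [-0.0003 -0.0001  0.0024] t 2.0
[ 0.71  0.32 -0.4   1.59  0.13  1.25  0.15]
[(array([289.2, 166.2]), 0.47)]
[]
[ 0.53170428 -0.26485345  0.20050889] [[289.54402005 171.71767646]
 [290.02724165 163.46279803]
 [291.58159639 140.69439259]] [[326.75472057 202.13898437]
 [328.69547855 200.09697644]
 [335.13739911 194.34521956]]
```

View pics/p1.png

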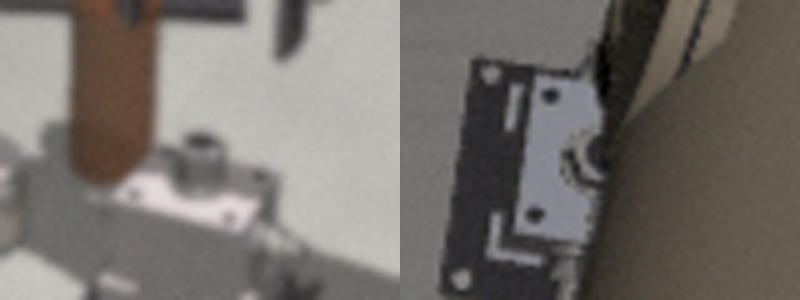

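The side crop shows the head top at about (290.5,163), within 0.5 px of my prediction, and the bottle stands clear behind it. I'll descend and grip.

```bash
python3 -m inch '[[[0,0,0.04,0,0,0,-1],[0,0,0.07,0,0,0,-1],[0,0,0.08,0,0,0,-1],[0,0,0.08,0,0,0,0.2],[0,0,0.08,0,0,0,1],[0,0,0.08,0,0,0,1],[0,0,0.08,0,0,0,1],[0,0,0.08,0,0,0,1]]]' 100
```

```text
clock: 3.0
position: [0.5338, -0.2637, 0.1223]
ee_rot: [0.753, 0.658, 0.001, 0.002]
ft_force: [1.6, 0.0, 6.9]
grip_width: 0.291
grasp_force: 98.3
```

```bash
python3 -m inch '[[[0,0,0.0,0,0,0.15,1],[0,0,-0.001,0,0,0.3,1],[0,0,-0.001,0,0,0.15,1],[0,0,-0.002,0,0,0,1],[0,0,-0.002,0,0,-0.15,1],[0,0,-0.003,0,0,-0.3,1],[0,0,-0.003,0,0,-0.15,1],[0,0,-0.004,0,0,0,1],[0,0,-0.004,0,0,0.15,1],[0,0,-0.005,0,0,0.3,1]]]' 120; python3 -c "
from h import *
o=st()[2];print(o['ft_force'],o['torque'])"
```

```text
clock: 4.0
position: [0.5326, -0.2633, 0.1253]
ee_rot: [0.844, 0.536, 0.0, 0.0]
ft_force: [-0.2, -0.9, -3.2]
grip_width: 0.287
grasp_force: 120.3
[-0.16118345 -0.92170914 -3.21126309] [-0.25862631 -0.45075142 -0.00658552]
```

```bash
python3 -m inch '[[[0,0,-0.001,0,0,-0.15,1],[0,0,-0.002,0,0,-0.3,1],[0,0,-0.002,0,0,-0.45,1],[0,0,-0.003,0,0,-0.6,1],[0,0,-0.003,0,0,-0.45,1],[0,0,-0.004,0,0,-0.3,1],[0,0,-0.004,0,0,-0.15,1],[0,0,-0.005,0,0,0,1],[0,0,-0.005,0,0,-0.15,1],[0,0,-0.006,0,0,-0.3,1]]]'; python3 -c "
from h import *
o=st()[2];print(o['ft_force'],o['torque'])
im=imaging.camera('side');cv2.imwrite('pics/p2.png',cv2.resize(im[130:220,230:350],(800,600),interpolation=2))"
```

```text
clock: 5.0
position: [0.533, -0.263, 0.1317]
ee_rot: [0.751, 0.66, 0.0, 0.0]
ft_force: [1.8, 2.1, -7.5]
grip_width: 0.285
grasp_force: 119.8
[ 1.8338618   2.11550517 -7.48633605] [ 0.22905603 -0.54155881 -0.13180967]
```

View pics/p2.png

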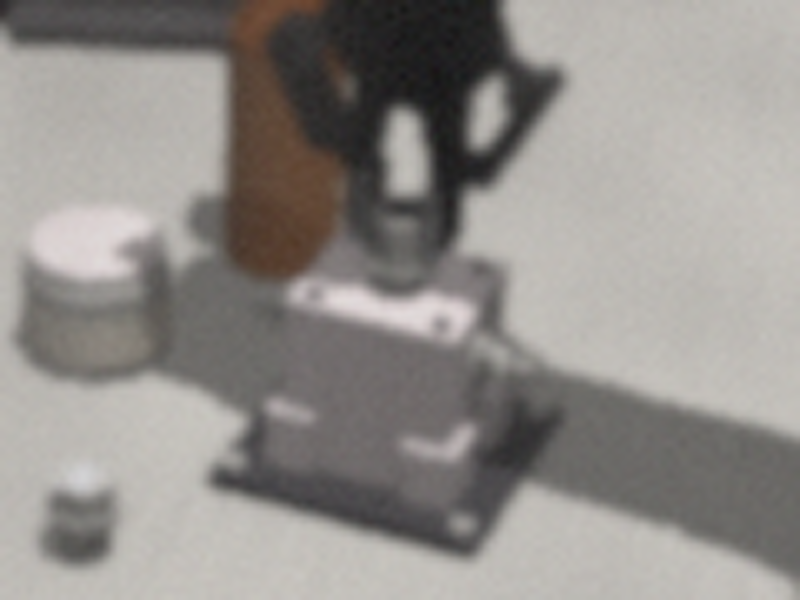

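The block is still flat in its nest, and the head and flange at crop (400,270) are held by the fingers. I'll continue, pulling a bit more gently.

```bash
python3 -m inch '[[[0,0,0,0,0,-0.15,1],[0,0,0,0,0,-0.3,1],[0,0,-0.001,0,0,-0.15,1],[0,0,-0.001,0,0,0,1],[0,0,-0.002,0,0,0.15,1],[0,0,-0.002,0,0,0.3,1],[0,0,-0.003,0,0,0.15,1],[0,0,-0.003,0,0,0,1],[0,0,-0.004,0,0,-0.15,1],[0,0,-0.004,0,0,-0.3,1]]]'; python3 -c "
from h import *
o=st()[2];print(o['ft_force'],o['torque'])"
```

```text
clock: 6.05
position: [0.533, -0.2632, 0.1358]
ee_rot: [0.645, 0.764, 0.0, 0.001]
ft_force: [2.0, 0.2, -0.6]
grip_width: 0.289
grasp_force: 120.9
[ 2.01560285  0.15125579 -0.64659341] [ 0.16333086 -0.76604075 -0.07460561]
```

```bash
python3 -m inch '[[[0,0,-0.001,0,0,0.15,1],[0,0,-0.002,0,0,0.3,1],[0,0,-0.002,0,0,0.45,1],[0,0,-0.003,0,0,0.6,1],[0,0,-0.003,0,0,0.45,1],[0,0,-0.004,0,0,0.3,1],[0,0,-0.004,0,0,0.15,1],[0,0,-0.005,0,0,0,1],[0,0,-0.005,0,0,0.15,1],[0,0,-0.006,0,0,0.3,1]]]'; python3 -c "
from h import *
o=st()[2];print(o['ft_force'],o['torque'])"
```

```text
clock: 7.05
position: [0.5329, -0.2634, 0.1422]
ee_rot: [0.756, 0.655, 0.0, 0.001]
ft_force: [0.6, -0.6, -0.8]
grip_width: 0.285
grasp_force: 120.7
[ 0.61137719 -0.61734889 -0.75687395] [ 0.11538666 -0.15193937  0.05830451]
```

```bash
python3 -m inch '[[[0,0,0,0,0,0.15,1],[0,0,-0.001,0,0,0.3,1],[0,0,-0.001,0,0,0.15,1],[0,0,-0.002,0,0,0,1],[0,0,-0.003,0,0,-0.15,1],[0,0,-0.003,0,0,-0.3,1],[0,0,-0.004,0,0,-0.15,1],[0,0,-0.004,0,0,0,1],[0,0,-0.005,0,0,0.15,1],[0,0,-0.005,0,0,0,1]]]'; python3 -c "
from h import *
o=st()[2];print(o['ft_force'],o['torque'])
im=imaging.camera('side');cv2.imwrite('pics/p3.png',cv2.resize(im[130:220,230:350],(800,600),interpolation=2))"
```

```text
clock: 8.05
position: [0.5325, -0.2631, 0.1466]
ee_rot: [0.758, 0.652, -0.0, 0.0]
ft_force: [-0.5, 0.4, -3.1]
grip_width: 0.285
grasp_force: 120.5
[-0.53143222  0.44502446 -3.08433105] [-0.00393675 -0.0041133   0.01456647]
```

View pics/p3.png

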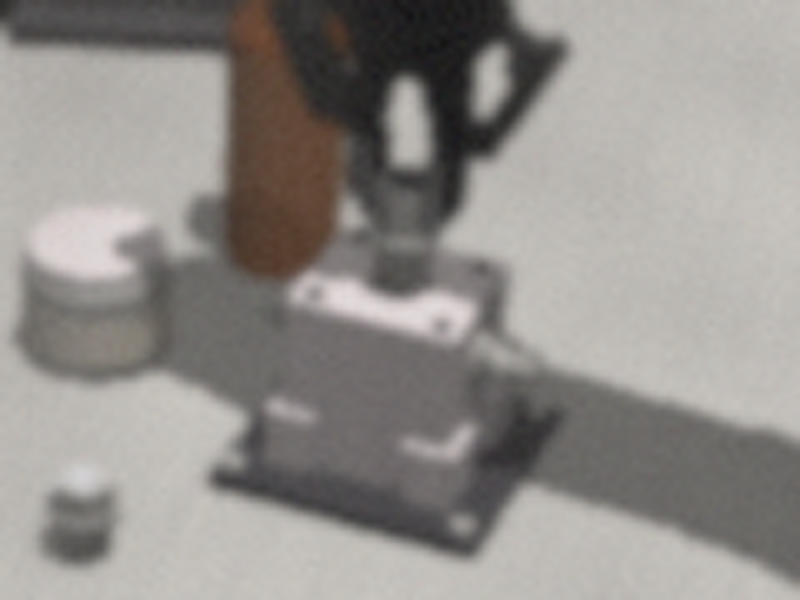

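The stem stands about 25 mm clear of the block, the torque is near zero and the pull equals the weight of about 0.31 kg, so it is free. I'll lift it straight out.

```bash
python3 -m inch '[[[0,0,-0.02,0,0,0,1],[0,0,-0.05,0,0,0,1],[0,0,-0.08,0,0,0,1],[0,0,-0.095,0,0,0,1],[0,0,-0.095,0,0,0,1]]]'
python3 - <<'E'
from h import *
h=np.array([-.191,.982,0]);u=np.array([0,0,1]);zc=(h+u)/2**.5;ny=(u-h)/2**.5;C=np.array([.503,-.024,.076])
print(st()[0],st()[2]['ft_force'])
go(C+.052*zc+.13*ny,frame(yd(11),-zc))
E
```

```text
clock: 8.6
position: [0.5334, -0.2636, 0.2434]
ee_rot: [0.753, 0.658, 0.001, 0.002]
ft_force: [0.4, 0.5, -3.8]
grip_width: 0.285
grasp_force: 120.6
[ 0.533371   -0.26355218  0.24338355] [ 0.43901121  0.50195308 -3.82763968]
shift [ 0.181  -0.0449  0.0383] rot [-0.1257 -0.7765 -0.312 ] t 8.6
```

```bash
python3 -m inch '[[[0.03,-0.007,0.0,-0.0157,-0.097,-0.039,1],[0.06,-0.015,0.005,-0.0314,-0.194,-0.078,1],[0.09,-0.022,0.01,-0.047,-0.29,-0.117,1],[0.12,-0.03,0.018,-0.063,-0.388,-0.156,1],[0.15,-0.037,0.026,-0.079,-0.485,-0.195,1],[0.181,-0.045,0.034,-0.1,-0.62,-0.25,1],[0.181,-0.045,0.038,-0.126,-0.776,-0.312,1],[0.181,-0.045,0.038,-0.126,-0.776,-0.312,1],[0.181,-0.045,0.038,-0.126,-0.776,-0.312,1]]]'
python3 - <<'E'
from h import *
h=np.array([-.191,.982,0]);u=np.array([0,0,1]);zc=(h+u)/2**.5;ny=(u-h)/2**.5;C=np.array([.503,-.024,.076])
p,r,o=st();print(p,o['ft_force'],np.round(o['joint_pos'],2))
go(C+.052*zc+.13*ny,frame(yd(11),-zc))
go(C+.052*zc+.03*ny,frame(yd(11),-zc))
im={n:imaging.camera(n) for n in("side","top")}
c=lambda a,u,v:cv2.resize(a[v-60:v+60,u-40:u+40],(400,600),interpolation=2)
cv2.imwrite("pics/p4.png",np.hstack([c(im["side"],280,210),c(im["top"],235,205)]))
a=r.apply([0,0,1]);P=[p,p+.052*a,p+.109*a,C,C-.057*zc];print(proj("side",P),proj("top",P))
E
```

```text
clock: 9.5
position: [0.5113, -0.0776, 0.2014]
ee_rot: [0.587, 0.715, -0.244, 0.292]
ft_force: [0.5, -0.3, -3.5]
grip_width: 0.286
grasp_force: 120.5
[ 0.5112761  -0.07764292  0.2013664 ] [ 0.52389738 -0.34166856 -3.53338157] [ 0.16  0.23 -0.61  1.94  0.9   1.39 -0.61]
shift [-0.003   0.0021 -0.0017] rot [-0.0025 -0.0055  0.0057] t 9.5
shift [ 0.097   0.0027 -0.0012] rot [-0.0025 -0.0055  0.0057] t 9.5
[[283.09010932 176.19306808]
 [283.20396661 180.27974379]
 [283.31772746 184.37099333]
 [279.28646896 228.26245255]
 [279.53656447 230.0907439 ]] [[250.68204733 202.50230909]
 [266.55965997 202.41405159]
 [282.64019871 202.325686  ]
 [229.88120028 213.97331879]
 [246.16903183 213.38069394]]
```

View pics/p4.png

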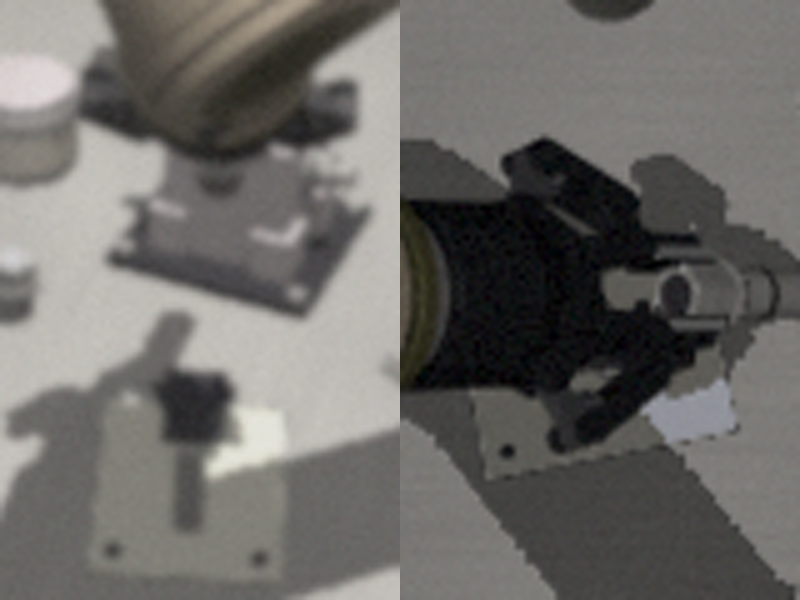

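The top view shows the head end at about (250,203) and the flange at about (262,202), as predicted. The cradle in the side view is also at its predicted spot. I'll lower into the V with a slight upslope bias.

```bash
python3 -m inch '[[[0.03,0.001,-0.004,0,0,0,1],[0.07,0.002,-0.005,0,0,0,1],[0.1,0.002,-0.005,0,0,0,1],[0.11,0.002,-0.005,0,0,0,1],[0.115,0.002,-0.005,0,0,0,1],[0.12,0.002,-0.005,0,0,0,1],[0.12,0.002,-0.005,0,0,0,1]]]'
python3 - <<'E'
from h import *
h=np.array([-.191,.982,0]);u=np.array([0,0,1]);zc=(h+u)/2**.5;ny=(u-h)/2**.5;C=np.array([.503,-.024,.076])
p,r,o=st();print(p,np.round(r.inv().apply(o['ft_force']),1),np.round(o['torque'],2))
go(C+.052*zc,frame(yd(11),-zc))
E
```

```text
clock: 10.3
position: [0.4972, 0.0087, 0.1227]
ee_rot: [0.588, 0.714, -0.243, 0.294]
ft_force: [0.2, 0.1, -2.8]
grip_width: 0.287
grasp_force: 120.5
[0.49718638 0.00867219 0.12271905] [2.  0.2 1.9] [ 1.23  0.27 -0.03]
shift [ 0.0096 -0.0005  0.0045] rot [-0.001  -0.003   0.0011] t 10.3
```

```bash
python3 -m inch '[[[0.003,0,0,0,0,0,1],[0.006,0,0,0,0,0,1],[0.006,0,0,0,0,0,1]]]'
python3 - <<'E'
from h import *
p,r,o=st();print(np.round(r.inv().apply(o['ft_force']),1),np.round(r.inv().apply(o['torque']),2))
E
python3 -m inch '[[[0.002,0,0,0,0,0,1],[0.004,0,0,0,0,0,1],[0.004,0,0,0,0,0,1]]]'
python3 - <<'E'
from h import *
p,r,o=st();print(np.round(r.inv().apply(o['ft_force']),1),np.round(r.inv().apply(o['torque']),2))
E
```

```text
clock: 10.6
position: [0.4972, 0.0123, 0.1194]
ee_rot: [0.587, 0.713, -0.243, 0.296]
ft_force: [3.8, -4.0, 2.3]
grip_width: 0.284
grasp_force: 120.3
[-4.9  3.   1.7] [-0.86 -0.66 -0.  ]
clock: 10.9
position: [0.4978, 0.0137, 0.1181]
ee_rot: [0.588, 0.712, -0.244, 0.297]
ft_force: [7.5, -9.2, 8.3]
grip_width: 0.285
grasp_force: 120.4
[-13.3   5.6   1.6] [-1.54 -2.77 -0.1 ]
```

```bash
python3 -m inch '[[[-0.003,0.0015,0.002,0,0,0,1],[-0.003,0.0015,0.004,0,0,0,1],[-0.003,0.0015,0.004,0,0,0,1]]]'
cat > f.py <<'E'
from h import *
p,r,o=st();print(p,np.round(r.inv().apply(o['ft_force']),1),np.round(r.inv().apply(o['torque']),2))
E
python3 f.py
python3 -m inch '[[[0,0,0.0015,0,0,0,1],[0,0,0.003,0,0,0,1],[0,0,0.003,0,0,0,1]]]'; python3 f.py
```

```text
clock: 11.2
position: [0.499, 0.011, 0.1157]
ee_rot: [0.587, 0.713, -0.243, 0.295]
ft_force: [3.8, -3.9, 4.5]
grip_width: 0.286
grasp_force: 120.9
[0.49897975 0.0109569  0.11572412] [-6.4  2.9  0. ] [-1.02 -0.9  -0.02]
clock: 11.5
position: [0.4992, 0.0101, 0.1148]
ee_rot: [0.587, 0.713, -0.243, 0.296]
ft_force: [-2.7, 2.3, 17.1]
grip_width: 0.287
grasp_force: 122.8
[0.49924745 0.01011745 0.11475033] [-10.1  -2.1 -14.1] [ 0.39 -1.7   0.  ]
```

```bash
python3 -m inch '[[[0,0,-0.001,0,0,0,1],[0,0,-0.001,0,0,0,0.3],[0,0,-0.001,0,0,0,0],[0,0,-0.001,0,0,0,-0.4],[0,0,-0.001,0,0,0,-0.4],[0,0,-0.03,0,0,0,-0.4],[0,0,-0.08,0,0,0,-0.4],[-0.02,0,-0.12,0,0,0,-0.4],[-0.06,0,-0.14,0,0,0,-0.4]]]'
python3 - <<'E'
from h import *
im={n:imaging.camera(n) for n in("side","top")}
p,r,o=st();print(np.round(o['joint_pos'],2))
for n in im:
  print([(np.round(d["pixel"],1),round(d["conf"],2)) for d in spotter.look_for("cartridge_center",n)[:2]])
c=lambda a,u,v:cv2.resize(a[v-60:v+60,u-40:u+40],(400,600),interpolation=2)
cv2.imwrite("pics/p5.png",np.hstack([c(im["side"],280,210),c(im["top"],235,205)]))
E
```

```text
clock: 12.4
position: [0.487, 0.0691, 0.2548]
ee_rot: [0.585, 0.717, -0.242, 0.293]
ft_force: [0.6, -0.5, -0.0]
grip_width: 0.703
grasp_force: 0.0
[-0.03  0.27 -0.72  1.79  0.81  1.66 -0.73]
[]
[(array([230.4, 211.8]), 0.73)]
```

View pics/p5.png

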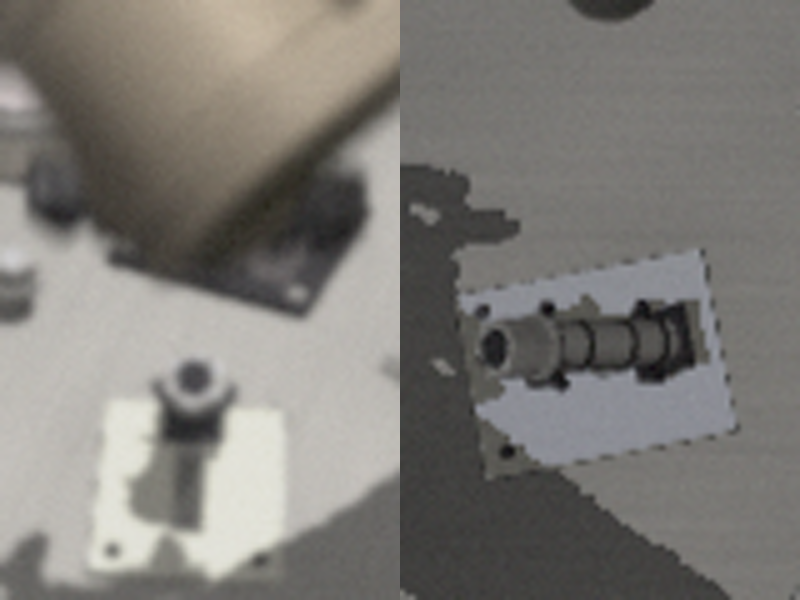

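The cartridge is seated in the V, head up toward +y with the head circle at top px (214,214.6), and its foot is at the stop. The stem is bare between the plates. Next I'll compute the regrasp.

Run:
```python
from h import *
np.set_printoptions(precision=4,suppress=True)
h=np.array([-.191,.982,0]);u=np.array([0,0,1]);zc=(h+u)/2**.5;ny=(u-h)/2**.5
X,e=tri((279,225.6),(214,214.6));print("head top",X,e,"C",X-.057*zc, "topmap",onz("top",(214,214.6),.116)-.057*zc)
C=np.array([.505,-.025,.077]); print(proj("top",[C,C+.057*zc]),proj("side",[C,C+.057*zc]))
M=frame(yd(11),-ny)
go(C-.008*zc+.16*ny,M)
```

```text
head top [0.4959 0.0117 0.115 ] 0.0006959234120652477 C [ 0.5036 -0.0279  0.0747] topmap [ 0.5031 -0.0281  0.0757]
[[230.2746 213.1265]
 [212.69   213.7357]] [[278.643  227.5811]
 [278.3346 225.5322]]
shift [-0.0998 -0.0004  0.1978] rot [-0.0008  1.5683  0.0012] t 12.6
```

```bash
python3 -m inch '[[[-0.02,0,0.0,0,0.14,0,-0.4],[-0.045,0,0.02,0,0.29,0,-0.4],[-0.06,0,0.045,0,0.44,0,-0.4],[-0.08,0,0.07,0,0.58,0,-0.4],[-0.1,0,0.095,0,0.73,0,-0.4],[-0.1,0,0.12,0,0.88,0,-0.4],[-0.1,0,0.145,0,1.03,0,-0.4],[-0.1,0,0.165,0,1.17,0,-0.4],[-0.1,0,0.185,0,1.32,0,-0.4],[-0.1,0,0.198,0,1.47,0,-0.4]]]'
python3 - <<'E'
from h import *
h=np.array([-.191,.982,0]);u=np.array([0,0,1]);zc=(h+u)/2**.5;ny=(u-h)/2**.5
C=np.array([.5042,-.0268,.0755]);M=frame(yd(11),-ny)
print(np.round(st()[2]['joint_pos'],2)); go(C-.008*zc+.10*ny,M); go(C-.008*zc+.004*ny,M)
E
```

```text
clock: 13.6
position: [0.5275, -0.1429, 0.1819]
ee_rot: [0.599, 0.725, 0.215, -0.264]
ft_force: [0.3, 0.3, 1.0]
grip_width: 0.699
grasp_force: 0.0
[ 0.79  0.56 -0.42  1.48 -0.35  1.55  0.65]
shift [ 0.0058 -0.0006  0.0587] rot [-0.0028  0.0911 -0.0031] t 13.6
shift [ 0.0145 -0.0003  0.1543] rot [-0.0028  0.0911 -0.0031] t 13.6
```

```bash
python3 -m inch '[[[0.006,0,0.04,0,0.09,0,-0.4],[0.009,0,0.07,0,0.09,0,-0.4],[0.011,0,0.1,0,0.09,0,-0.4],[0.012,0,0.115,0,0.09,0,-0.4],[0.012,0,0.115,0,0.09,0,-0.4]]]'
python3 - <<'E'
from h import *
h=np.array([-.191,.982,0]);u=np.array([0,0,1]);zc=(h+u)/2**.5;ny=(u-h)/2**.5
C=np.array([.5042,-.0268,.0755]);M=frame(yd(11),-ny)
print(np.round(st()[2]['joint_pos'],2));  go(C-.008*zc+.004*ny,M)
E
```

```text
clock: 14.1
position: [0.5099, -0.0586, 0.1002]
ee_rot: [0.588, 0.714, 0.239, -0.297]
ft_force: [-0.3, 0.7, 0.3]
grip_width: 0.701
grasp_force: 0.0
[ 0.76  0.62 -0.47  1.66 -0.41  1.36  0.68]
shift [-0.0025  0.0008  0.0363] rot [-0.0082  0.0039 -0.0025] t 14.1
```

```bash
python3 -m inch '[[[-0.001,0,0.02,0,0,0,-0.4],[-0.001,0,0.034,0,0,0,-0.4],[-0.001,0,0.037,0,0,0,-0.4],[-0.001,0,0.037,0,0,0,0.2],[-0.001,0,0.037,0,0,0,1],[-0.001,0,0.037,0,0,0,1],[-0.001,0,0.037,0,0,0,1],[-0.001,0,0.037,0,0,0,1]]]' 70; python3 f.py
```

```text
clock: 14.9
position: [0.5087, -0.0372, 0.0765]
ee_rot: [0.589, 0.714, 0.241, -0.292]
ft_force: [5.8, -2.3, 1.7]
grip_width: 0.257
grasp_force: 68.5
[ 0.50872804 -0.0371732   0.07649756] [-1.3  5.3 -3.6] [-1.13 -0.8  -0.09]
```

```bash
python3 -m inch '[[[0,0,-0.02,0,0,0,1],[0,0,-0.06,0,0,0,1],[0,0,-0.1,0,0,0,1],[0,0,-0.12,0,0,0,1],[0,0,-0.12,0,0,0,1]]]'; python3 f.py
python3 - <<'E'
from h import *
go([.6025,.261,.235],frame(yd(-3.5),[0,0,-1]))
E
```

```text
clock: 15.4
position: [0.5245, -0.1221, 0.1626]
ee_rot: [0.59, 0.714, 0.24, -0.291]
ft_force: [0.2, -0.0, -3.2]
grip_width: 0.255
grasp_force: 69.2
[ 0.52445739 -0.12210114  0.16260727] [-2.2  0.2  2.2] [ 0.02 -1.26 -0.01]
shift [0.3093 0.1491 0.2006] rot [-0.0979 -0.769   0.2386] t 15.4
```

```bash
python3 -m inch '[[[0.03,0.01,0.0,-0.01,-0.08,0.024,1],[0.06,0.03,0.02,-0.02,-0.16,0.048,1],[0.093,0.045,0.05,-0.029,-0.23,0.072,1],[0.124,0.06,0.075,-0.039,-0.31,0.095,1],[0.155,0.075,0.1,-0.049,-0.385,0.119,1],[0.186,0.09,0.12,-0.06,-0.46,0.143,1],[0.217,0.104,0.14,-0.07,-0.54,0.167,1],[0.248,0.119,0.16,-0.08,-0.615,0.19,1],[0.28,0.134,0.18,-0.09,-0.69,0.215,1],[0.309,0.149,0.2,-0.098,-0.769,0.239,1]]]'; python3 -m inch '[[[0,0,0,0,0,0,1],[0,0,0,0,0,0,1]]]'; python3 f.py;  python3 - <<'E'
from h import *
go([.6025,.261,.205],frame(yd(-3.5),[0,0,-1])); print(np.round(st()[2]['joint_pos'],2))
im={n:imaging.camera(n) for n in("side","top")}
for n in im: print(n,[(np.round(d["pixel"],1),round(d["conf"],2)) for d in spotter.look_for("cartridge_center",n)[:2]])
P=[[.602,.2535,.15],[.602+.0017,.2815,.15],[.602-.0017,.2255,.15],[.5483,.2568,.146]];print(proj("side",P),proj("top",P))
p,r,o=st();a=r.apply([1,0,0]);c=p+r.apply([0,0,.006]);Q=[c-.05*a,c+.064*a];print("foot/head",proj("side",Q),proj("top",Q))
cv2.imwrite("pics/p6.png",np.hstack([cv2.resize(im["side"][230:330,180:280],(400,400),interpolation=2),cv2.resize(im["top"][130:230,60:160],(400,400),interpolation=2)]))
E
```

```text
clock: 16.4
position: [0.5996, 0.2655, 0.2347]
ee_rot: [0.727, 0.686, -0.001, -0.001]
ft_force: [1.1, 0.3, -3.1]
grip_width: 0.256
grasp_force: 69.1
clock: 16.6
position: [0.5983, 0.2669, 0.2332]
ee_rot: [0.725, 0.689, -0.001, -0.003]
ft_force: [-0.2, -1.2, -3.4]
grip_width: 0.251
grasp_force: 69.4
[0.59834345 0.2668783  0.23319881] [-1.2 -0.1  3.4] [-0.05 -0.13 -0.01]
shift [-0.0057  0.0046  0.0282] rot [-0.0058 -0.0028  0.0092] t 16.6
[-0.13  0.45 -0.5   1.37  0.21  1.37 -0.68]
side [(array([192. , 262.8]), 0.84)]
top [(array([105.9, 157.3]), 0.83), (array([239., 213.]), 0.32)]
[[200.75545612 275.37407723]
 [194.68532135 284.95724188]
 [206.55979144 266.21203607]
 [225.03226273 283.49891145]] [[111.32496856 166.93444007]
 [ 99.4191701  166.09908817]
 [123.21242458 167.76738385]
 [108.81746288 189.53548221]]
foot/head [[208.01232763 234.07033056]
 [181.64137719 272.47541868]] [[118.38894424 160.17356607]
 [ 65.84544666 156.45852308]]
```

View pics/p6.png

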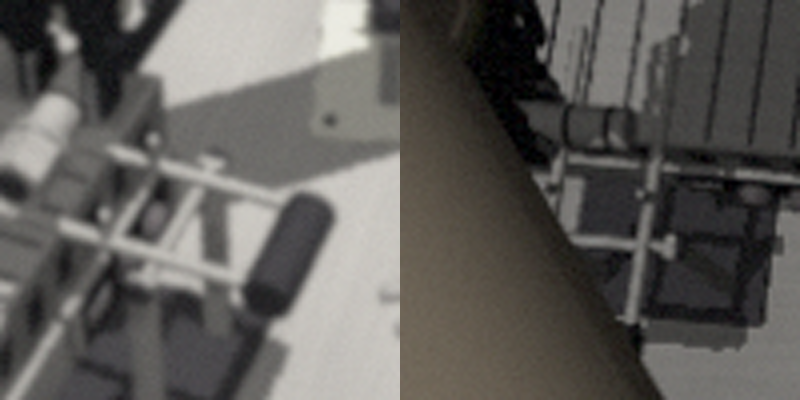

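The foot end sits at top px (118,162), as predicted. The pegs show at top px (99,177) and (121,178), and at side px about (206,284) and (218,265). I'll triangulate them to check the place.

Run:
```python
from h import *
for a in[((218,265),(121.3,178)),((206.3,283.8),(99.3,177))]:
    print(tri(*a))
# axle ends in side: far (212,158)crop, near(145,277)
print(onz("side",(180+212/4,230+160/4),.146),onz("side",(180+145/4,230+277/4),.146),onz("top",(60+275/4,130+245/4),.146))
# rails side: ends far(110,150)->(290,205); near (65,230)->(240,280)
for q in[(110,150),(290,205),(65,230),(240,280)]: print(onz("side",(180+q[0]/4,230+q[1]/4),.146))
```

```text
(array([0.57379705, 0.22505457, 0.16044868]), np.float64(0.0013478351560201772))
(array([0.57782962, 0.27771099, 0.1566586 ]), np.float64(0.004005974371379582))
[0.54511146 0.21626394 0.146     ] [0.5508075  0.30067094 0.146     ] [0.54467364 0.21006244 0.146     ]
[0.59871966 0.22479503 0.146     ]
[0.49689439 0.23502233 0.146     ]
[0.59978741 0.28357993 0.146     ]
[0.50592187 0.28922323 0.146     ]
```

```bash
python3 -m inch '[[[-0.003,0.003,0.01,-0.004,-0.003,0.009,1],[-0.006,0.0055,0.03,-0.004,-0.003,0.009,1],[-0.006,0.0055,0.045,-0.004,-0.003,0.009,1],[-0.006,0.0055,0.051,-0.004,-0.003,0.009,1],[-0.006,0.0055,0.051,-0.004,-0.003,0.009,1],[-0.006,0.0055,0.051,-0.004,-0.003,0.009,1]]]'; python3 f.py; python3 f.py;python3 - <<'E'
from h import *
go([.6035,.26,.170],frame(yd(-3.5),[0,0,-1]))
E
```

```text
clock: 17.4
position: [0.6056, 0.2578, 0.1845]
ee_rot: [0.73, 0.683, 0.001, 0.0]
ft_force: [-0.1, -0.2, -3.1]
grip_width: 0.253
grasp_force: 69.4
[0.60564359 0.25779848 0.18449216] [-0.2 -0.   3.1] [ 0.    0.01 -0.03]
[0.60564359 0.25779848 0.18449216] [-0.2 -0.   3.1] [ 0.    0.01 -0.03]
shift [ 0.002  -0.0023  0.0145] rot [ 0.0018 -0.0008 -0.0059] t 17.4
```

```bash
python3 -m inch '[[[0.001,-0.001,0.005,0,0,0,1],[0.001,-0.001,0.009,0,0,0,1],[0.001,-0.001,0.011,0,0,0,1],[0.001,-0.001,0.011,0,0,0,1]]]'; python3 f.py; python3 -m inch '[[[0,0,0.001,0,0,0,1],[0,0,0.002,0,0,0,1],[0,0,0.002,0,0,0,1]]]'; python3 f.py
```

```text
clock: 17.8
position: [0.6044, 0.2586, 0.1725]
ee_rot: [0.73, 0.683, 0.0, 0.0]
ft_force: [0.4, 0.4, -3.4]
grip_width: 0.255
grasp_force: 69.4
[0.60439815 0.25858738 0.17253037] [0.5 0.3 3.4] [ 0.02 -0.11  0.06]
clock: 18.1
position: [0.6046, 0.2586, 0.1708]
ee_rot: [0.73, 0.683, 0.0, 0.0]
ft_force: [-0.3, -0.3, -3.4]
grip_width: 0.249
grasp_force: 69.4
[0.60456446 0.25863355 0.17084834] [-0.3 -0.3  3.4] [ 0.03 -0.06  0.01]
```

```bash
python3 -m inch '[[[0,0,0.001,0,0,0,1],[0,0,0.002,0,0,0,1],[0,0,0.002,0,0,0,1]]]'; python3 f.py; python3 -m inch '[[[0,0,0.0005,0,0,0,1],[0,0,0.001,0,0,0,1],[0,0,0.001,0,0,0,1]]]'; python3 f.py
```

```text
clock: 18.4
position: [0.6046, 0.2587, 0.1689]
ee_rot: [0.73, 0.683, 0.001, 0.0]
ft_force: [-0.2, -1.0, -2.2]
grip_width: 0.254
grasp_force: 69.5
[0.60459195 0.25867114 0.16887498] [-1.1 -0.2  2.2] [-0.05 -0.11 -0.  ]
clock: 18.7
position: [0.6046, 0.2587, 0.1679]
ee_rot: [0.73, 0.683, 0.001, 0.0]
ft_force: [-0.1, -1.2, -1.5]
grip_width: 0.254
grasp_force: 69.5
[0.60458014 0.25867673 0.16789933] [-1.2  0.   1.5] [ 0.   -0.03  0.01]
```

```bash
python3 -m inch '[[[0,0,0,0,0,0,-1],[0,0,0,0,0,0,-1],[0,0,-0.03,0,0,0,-1],[0,0,-0.07,0,0,0,-1],[0,0,-0.11,0,0,0,-1],[0,0,-0.12,0,0,0,-1],[0,0,-0.12,0,0,0,-1],[0,0,-0.12,0,0,0,-1],[0,0,-0.12,0,0,0,-1],[0,0,-0.12,0,0,0,-1]]]'; python3 f.py
python3 - <<'E'
from h import *
im=imaging.camera("side");print([(np.round(d["pixel"],1),round(d["conf"],2)) for d in spotter.look_for("cartridge_center","side")[:2]])
cv2.imwrite("pics/p7.png",cv2.resize(im[120:350,60:340],(700,575),interpolation=2))
E
```

```text
clock: 19.7
position: [0.6041, 0.2583, 0.2864]
ee_rot: [0.73, 0.683, -0.001, -0.0]
ft_force: [0.3, -0.3, -0.3]
grip_width: 1.006
grasp_force: 0.0
[0.60408409 0.25830564 0.28639411] [-0.3  0.3  0.3] [0.01 0.05 0.01]
[(array([111. , 276.7]), 0.78), (array([280.1, 228.5]), 0.71)]
```

View pics/p7.png

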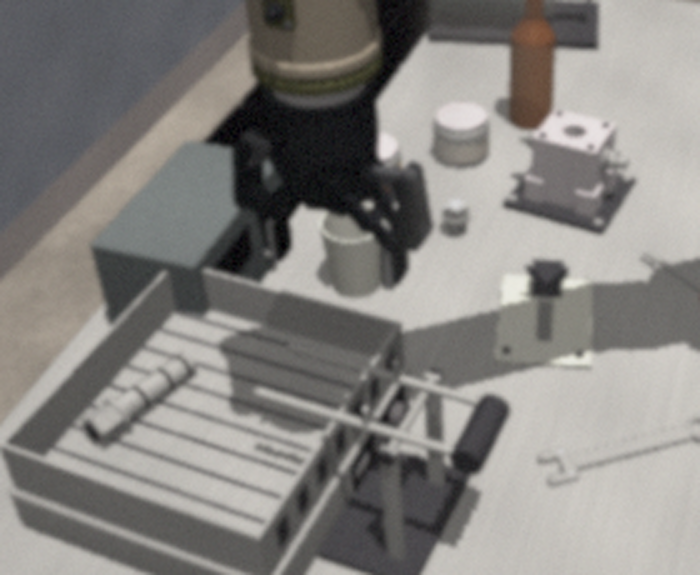

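The cartridge lies in the basket at px (111,277), the chute has swung back level, the block is still in its nest and the other objects are where they were. I'll let things settle briefly and hand in.

```bash
python3 -m inch '[[[0,0,-0.02,0,0,0,-1],[0,0,-0.03,0,0,0,-1],[0,0,-0.03,0,0,0,-1],[0,0,-0.03,0,0,0,-1],[0,0,-0.03,0,0,0,-1],[0,0,-0.03,0,0,0,-1]]]' && python3 -c "
from h import *
imaging.camera('side');print(spotter.look_for('cartridge_center','side')[:1]);print(order.hand_in())"
```

```text
clock: 20.4
position: [0.6042, 0.2585, 0.3171]
ee_rot: [0.73, 0.683, 0.0, 0.0]
ft_force: [0.1, -0.8, -0.6]
grip_width: 1.002
grasp_force: 0.0
[{'pixel': [111.2, 276.7], 'conf': 0.6}]
the job is handed in; nothing more can be done
None
```

I twisted the cartridge free, set it in the cradle, then laid it on the chute, which tipped it into the wash basket. The block is still in its nest and the other objects in view are where they were; I handed the job in at about 20 s on the robot's clock and got no verdict back.

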